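# Fit the roller head of a peristaltic pump and hold its pressure bed open at the rider

### The job

The peristaltic pump is open for a change of tubing: take the clean roller head from the white tray, lower it hub upward over the pump's upright drive shaft until it sits fully home on the shaft's shoulder, and let go of it (do not drop it down the shaft). Then pull the spring-loaded pressure bed away from the roller head by its upright handle until its pointer stands at the middle of the rider clipped to the scale, and finish while still holding it there, so that a colleague can lay the tubing in. Leave the other things where they are.

Things in the scene. Friction and masses are not known exactly. Their poses are not given: they have to be found in the camera images.
- roller_head_center (a point): middle of the loose roller head, on its axis, half-way up. 52 mm tall, stands on the tray hub up, z up. Lower 26 mm: a cage of two plates 45 mm across with six rollers (50 mm over the rollers). Upper 26 mm: round hub 26 mm across, the part to grip. So this point is at the hub's foot; underside 26 mm below, hub's top 26 mm above. Round bore 15 mm right through. 0.08 to 0.17 kg
- seat (a point): middle of the top of the drive shaft's shoulder, 74 mm above the worktop; the roller head's underside comes to rest on it. Axes are those of the pump, which is fixed: z up, y along its length, away from the handle; the bed pulls out along -y. The pump's case is 150 mm (x) by 236 mm (y), its deck 4 mm below this point, its middle 60 mm towards -y
- shaft_top (a point): tip of the upright drive shaft, 58 mm straight above the seat. The shaft is 12 mm thick; its last 6 mm taper to 6 mm. With the bed at rest, the bed's C-shaped block stands round the shaft's -y half at a radius of 29 mm, its top 25 mm above the seat
- handle (a point): middle of the gripping part of the bed's handle, an upright rounded post 26 mm wide (pump x) and 16 mm thick (pump y, the pulling direction). Its top is 14 mm above this point; down to 17 mm below it all sides are free. 140 mm from the shaft at rest; it moves with the bed, along the pump's -y. Same axes as the seat
- pointer (a point): tip of the thin dark steel pointer on the side of the bed, which moves along the scale with the bed. Same axes as the seat. The bed is at the mark when the pointer has the same pump y as the mark; at rest it is 14 to 24 mm short
- mark (a point): middle of the rider, a small dark clip on the pump's white scale bar, 8 mm long in pump y, with a white line across its top; the point is on its top, at the end of the line towards the bed. Does not move. Same axes as the seat
- bed (a joint): how far the bed is pulled out, in m: 0 at rest, grows along the pump's -y, end stop at 0.034. A return spring pulls it back with about 5 N at rest and 2.5 N more for each 10 mm
- tray: the white tray, 200 x 260 x 12 mm with a 12 mm rim, fixed; origin at the middle of its underside, its floor 4 mm above
- tape: bystander on the tray: roll of tape, 64 mm across, 18 mm tall; origin at the middle of its underside
- small_bottle: bystander on the tray: white plastic bottle, 37 mm across, 74 mm tall; origin at the middle of its underside
- mouse: bystander: computer mouse behind the pump, 110 x 63 x 42 mm; origin at the middle of its underside

How it is judged:
By the outcome, as a careful person would: the job done as asked, in the order asked, and still so for the second after the job is handed in, while the arm keeps its last pose, push and grip.
It also fails if it takes over 53 s, if anything falls off the work surface, if the arm or the gripper's body presses on something with over 40 N, if the wrist force passes 120 N, or if a joint passes its speed limit or range.

### The arm

A 6-joint arm with a two-finger parallel gripper is mounted at the origin on a cart in front of the work surface, level with it; the furniture and walls round the work are solid. World frame = base frame: x ahead of the robot, y to its left, z up, the work surface at z = 0. Lengths are in mm, angles in rad, forces in N, time in s.
With the tool pointing down it reaches from about 275 to 825 mm from the base axis. Payload 4.9 kg.
Tool frame: the origin (TCP) lies at the very end of the fingers, on their centre line; the grasp point (between the pads) lies 19 mm behind it; z points along the fingers, y is the direction in which the jaws open and shut (so a half turn about z gives the same grasp; the last joint's range is limited). The gripper opens to 85 mm and grips with 20 to 120 N. Pads are 22 mm wide; open, the fingers measure 114 mm over their backs; the gripper's body (76 mm by 85 mm) begins 54 mm behind the grasp point. The pads swing forward as they close: fully open they stand 13 mm farther back than shut.
Start: joints at [-1.291, 0.326, -0.193, 1.052, 0, 1.437], TCP at [221.164, -503.592, 231.281] pointing down, gripper open.
Joint ranges: [-2.65, 2.65], [-0.97, 1.79], [-1.3, 1.35], [-1.93, 2.1], [-1.47, 1.37], [-3.14, 3.14]. Speed limits (rad/s): [2.57, 2.57, 3.14, 3.14, 3.14, 3.14].

### API

Orientations are given as [roll, pitch, yaw] about the fixed x, y, z axes, in that order (R = Rz(yaw) Ry(pitch) Rx(roll)).
In Python, from bench import bot, solve_ik, imaging gives the robot as it stands. Calls block until the motion is done:
- bot.move_ptp(position, orientation): joint-space move of the TCP to a pose.
- bot.movel(position, rot=None, max_speed=150, threshold=None): straight line of the TCP; rot=None keeps the orientation; max_speed is the mean speed in mm/s. With threshold (N) it stops when the force on the tool has changed by that much, and returns True; else False.
- bot.move_j(angles): joint-space move.
- bot.grip(opening, effort=None): opening from 0.0 (shut) to 1.0 (fully open); effort is the grip in N (None keeps the last); returns when the fingers have stopped.
- bot.dwell(seconds).
- solve_ik(position, orientation): joint angles nearest the present ones, or None.
- bot.get_state(): the state.
- imaging.capture(name): name is "scene" or "top" or "wrist"; returns the picture (384x512x3 uint8, blue, green, red); there is no depth.
- imaging.camera_model(name): a dict with "K" (3x3 intrinsics, pixels), "position" and "rotation" of the camera in the world. Camera axes: x right, y up, looking along -z (the intrinsics and any distortion apply to the point x, -y, -z); pixel columns grow to the right and rows downward; lengths in mm; the calibration is good to about 2 mm. A picture is of the moment at which its call begins: read the wrist's pose just before it. camera_model takes no time and is no camera call; for the wrist camera it gives the pose at the moment of the call.
A pose or a line that the arm cannot do raises bot.IKError and nothing moves.
- bot.sign_off(): hands the job in, once; it reports no verdict.
The state is a dict: "t": time; "qpos": joint angles; "joint_velocities": joint speeds; "effort": joint torques, N m; "tcp_pos": TCP position; "orientation": TCP orientation; "contact_force": force on the tool from outside, world axes, zero at the start; "wrist_torque": the same for the moment, N m; "opening": opening from 0.0 (shut) to 1.0 (fully open).
Only numpy, scipy, OpenCV 4.12 (cv2) and the standard library are available. Lean on these libraries where they do the work, as an engineer would, in place of code of your own. Each camera call takes 0.05 s, during which the arm holds its last target.

## Working session

There is one attempt and no reset: what is moved stays moved. The work goes in short steps, each a Python script; the robot and the scene stay as the last script left them, time stands still between calls to the robot, and variables do not carry over. Pictures are saved under pics/ and viewed, and the job is handed in when it is done.

```bash
ls; mkdir -p pics; python3 - <<'E'
from bench import bot, solve_ik, imaging
import cv2
for n in ["scene","top","wrist"]:
    m=imaging.camera_model(n); print(n,{k:(v.tolist() if hasattr(v,'tolist') else v) for k,v in m.items()})
    cv2.imwrite(f"pics/{n}0.png",imaging.capture(n))
print(bot.get_state()["t"])
E
```

```text
pics
scene {'K': [[383.06720799477176, 0.0, 257.7977430386606], [0.0, 383.06720799477176, 195.05857813776203], [0.0, 0.0, 1.0]], 'position': [118.69164754925112, 659.1004184728877, 603.0118586404232], 'rotation': [0.9663462700837986, -0.0014634009324394626, -2.4925258666224552]}
top {'K': [[446.3059857705473, 0.0, 259.69443420797165], [0.0, 446.3059857705473, 192.4192858942944], [0.0, 0.0, 1.0]], 'position': [426.71016966022756, 77.94909008227152, 1137.6073246115159], 'rotation': [0.10048715622793702, -0.006380837161429342, -1.5828020794557425]}
wrist {'K': [[296.9389301989605, 0.0, 256.21783886389005], [0.0, 296.9389301989605, 197.44706731840026], [0.0, 0.0, 1.0]], 'position': [294.34080464137685, -471.76247040237723, 373.1504397025895], 'rotation': [-0.31580077445395827, 0.00029151837275653847, -1.1566675872550363]}
0.15
```

View pics/scene0.png

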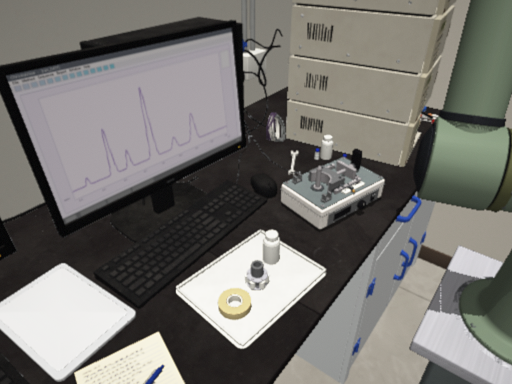

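View pics/top0.png

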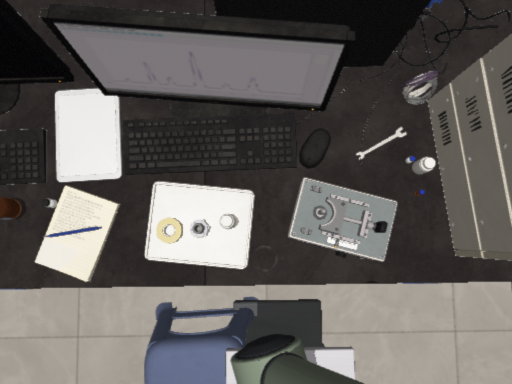

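View pics/wrist0.png

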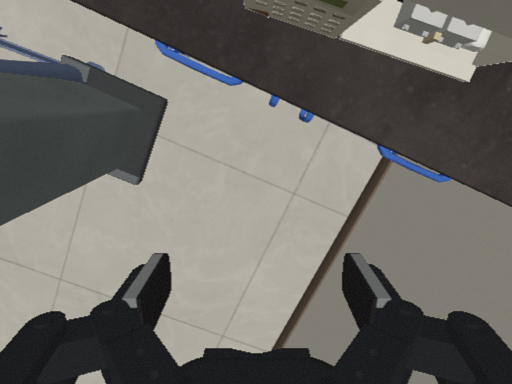

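The top view shows the roller head at about (200,229) on the tray. The pump is at about (343,219), with its shaft at about (321,212) and its dark handle at about (380,227). I'll zoom in next.

```bash
cat > h.py <<'E'
import numpy as np, cv2
from scipy.spatial.transform import Rotation as Ro
def cam(m): return np.array(m["K"]),np.array(m["position"]),Ro.from_euler('xyz',m["rotation"]).as_matrix()
def ray(m,u,v):
    K,p,R=cam(m); d=np.linalg.inv(K)@[u,v,1]; return p,R@np.array([d[0],-d[1],-d[2]])
def at(m,u,v,z):
    p,d=ray(m,u,v); return p+d*(z-p[2])/d[2]
def proj(m,X):
    K,p,R=cam(m); c=R.T@(np.array(X)-p); q=K@[c[0],-c[1],-c[2]]; return q[:2]/q[2]
def tri(obs):
    A=np.zeros((3,3));b=np.zeros(3)
    for m,u,v in obs:
        p,d=ray(m,u,v); d=d/np.linalg.norm(d); P=np.eye(3)-np.outer(d,d); A+=P;b+=P@p
    return np.linalg.solve(A,b)
def crop(src,dst,x0,y0,w,h,s):
    im=cv2.imread(src)[y0:y0+h,x0:x0+w]; cv2.imwrite(dst,cv2.resize(im,None,fx=s,fy=s,interpolation=cv2.INTER_CUBIC))
E
python3 - <<'E'
from h import *
from bench import imaging
crop("pics/top0.png","pics/a.png",280,170,130,100,6)
crop("pics/top0.png","pics/b.png",140,175,120,100,6)
crop("pics/scene0.png","pics/c.png",270,130,125,100,6)
m=imaging.camera_model("top")
print(m.keys(), cam(m)[2].round(3))
print("head",at(m,200,229,30),"shaft",at(m,321,212,110),"handle",at(m,380,227,110))
E
```

```text
dict_keys(['K', 'position', 'rotation']) [[-0.012  0.995 -0.1  ]
 [-1.    -0.011  0.008]
 [ 0.006  0.1    0.995]]
head [449.10016264 218.17901029  30.        ] shaft [483.25081136 -70.67250491 110.        ] handle [ 447.15202249 -205.60638406  110.        ]
```

View pics/a.png

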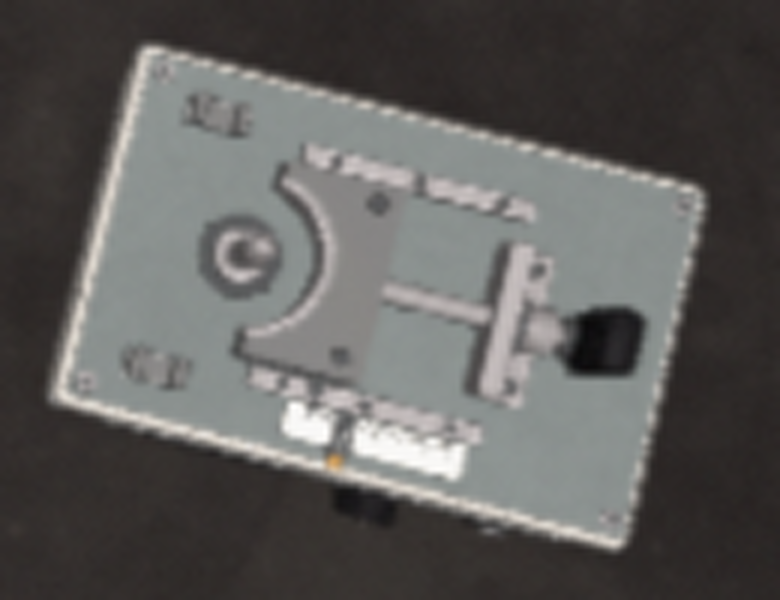

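View pics/b.png

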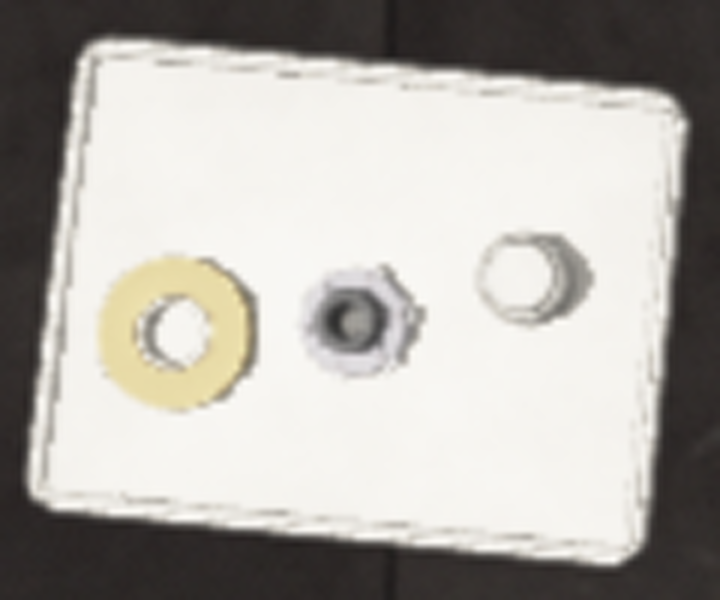

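View pics/c.png

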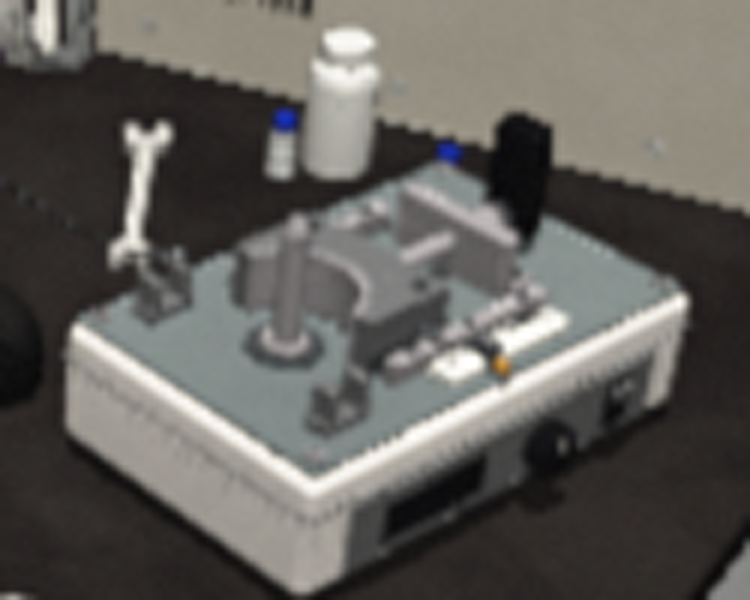

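```bash
python3 - <<'E'
from h import *
from bench import imaging,bot,solve_ik
m=imaging.camera_model("top"); s=imaging.camera_model("scene")
T=lambda x,y:(280+(x+.5)/6-.5,170+(y+.5)/6-.5)
S=lambda x,y:(270+(x+.5)/6-.5,130+(y+.5)/6-.5)
C=[at(m,*T(*c),70) for c in [(145,45),(703,190),(625,548),(55,400)]]
print(np.round(C,1)); ctr=np.mean(C,0); print(ctr)
for a,b in [(1,0),(2,3)]: 
    d=C[b]-C[a]; print(np.degrees(np.arctan2(d[1],d[0])),np.linalg.norm(d))
for a,b in [(3,0),(2,1)]: 
    d=C[b]-C[a]; print(np.degrees(np.arctan2(d[1],d[0])),np.linalg.norm(d))
print("shafttop tri", tri([(m,*T(*(262,243))),(s,*S(297,218))]))
print("shaftseat", at(m,*T(238,257),74), at(s,*S(285,345),74))
print("handle top tri", tri([(m,*T(612,340)),(s,*S(523,122))]))
print("hub top",at(m,140+355/6,175+318/6,56))
print("tape",at(m,140+177/6,175+332/6,20),"bottle",at(m,140+522/6,175+278/6,78))
st=bot.get_state(); print(st["orientation"],st["tcp_pos"],st["opening"])
Rt=Ro.from_euler('xyz',st["orientation"]).as_matrix(); w=imaging.camera_model("wrist")
K,p,R=cam(w); print("cam in tool",Rt.T@(p-st["tcp_pos"]),(Rt.T@R).round(3),Rt.round(3))
E
```

```text
[[ 570.3  -37.    70. ]
 [ 509.2 -259.4   70. ]
 [ 367.6 -222.4   70. ]
 [ 428.6    1.9   70. ]]
[ 468.91690617 -129.2150685    70.        ]
74.64530113277438 230.6744749143945
74.80689722101879 232.4476822023707
-15.336298576419026 146.93131270755322
-14.642054757181215 146.28702973482098
shafttop tri [486.24729952 -72.5090991  133.16288528]
shaftseat [484.28546807 -71.67358166  74.        ] [484.09725913 -69.63044016  74.        ]
handle top tri [ 448.49547554 -202.47226536  134.19082573]
hub top [451.00533196 216.90072216  56.        ]
tape [446.89225641 295.38709153  20.        ] bottle [465.48147365 148.20388509  78.        ]
[-3.14030276e+00 -1.49791318e-04  4.13748762e-01] [ 221.01511181 -503.19107712  230.6909613 ] 0.9995662459539657
cam in tool [  79.78860397    0.57083452 -142.54592492] [[ 0.     0.95   0.311]
 [ 1.     0.    -0.001]
 [-0.001  0.311 -0.95 ]] [[ 0.916  0.402 -0.   ]
 [ 0.402 -0.916  0.001]
 [ 0.    -0.001 -1.   ]]
```

```bash
python3 - <<'E'
from h import *
from bench import imaging,bot,solve_ik
m=imaging.camera_model("top")
for uv in [(455,255),(433,110)]: print(at(m,*uv,0),at(m,*uv,200))
yaw=np.radians(-15.2); Rp=Ro.from_euler('z',yaw).as_matrix(); seat=np.array([484.6,-71.3,74])
for n,loc in {"view":[0,-60,150],"seat":[0,0,29],"seathi":[0,0,130],"handle":[0,-140,40]}.items():
    for dy in (0,np.pi):
        P=seat+Rp@np.array(loc,float); q=solve_ik(list(P),[np.pi,0,yaw+dy]); print(n,dy,P.round(1),None if q is None else np.round(q,2))
for y in (0.07,0.07+np.pi,.07+1.57,.07-1.57): q=solve_ik([450,217,100],[np.pi,0,y]); print(y,None if q is None else np.round(q,2))
print(solve_ik([260,-220,300],[np.pi,0,.2]))
E
```

```text
[ 376.37434353 -423.50205789    0.        ] [ 385.22376372 -335.34314099  200.        ]
[ 752.94757501 -386.83841481    0.        ] [ 695.59256361 -305.12524458  200.        ]
view 0 [ 468.9 -129.2  224. ] [-0.42  0.21 -0.36  0.99  0.    2.99]
view 3.141592653589793 [ 468.9 -129.2  224. ] [-0.42  0.21 -0.36  0.99  0.   -0.16]
seat 0 [484.6 -71.3 103. ] [-0.3   0.35 -0.53  0.69  0.    3.11]
seat 3.141592653589793 [484.6 -71.3 103. ] [-0.3   0.35 -0.53  0.69  0.   -0.03]
seathi 0 [484.6 -71.3 204. ] [-0.3   0.24 -0.39  0.94  0.    3.11]
seathi 3.141592653589793 [484.6 -71.3 204. ] [-0.3   0.24 -0.39  0.94  0.   -0.03]
handle 0 [ 447.9 -206.4  114. ] [-0.58  0.34 -0.51  0.72  0.    2.83]
handle 3.141592653589793 [ 447.9 -206.4  114. ] [-0.58  0.34 -0.51  0.72  0.   -0.32]
0.07 [ 0.3   0.37 -0.51  0.7   0.   -2.91]
3.211592653589793 [ 0.3   0.37 -0.51  0.7   0.    0.23]
1.6400000000000001 [ 0.3   0.37 -0.51  0.7   0.    1.8 ]
-1.5 [ 0.3   0.37 -0.51  0.7   0.   -1.34]
[-0.92007221 -0.11932721 -0.5212989   1.16882464  0.          2.02152044]
```

```bash
cat >> h.py <<'E'
yaw=np.radians(-15.2); Rp=Ro.from_euler('z',yaw).as_matrix(); seat=np.array([484.6,-71.3,74.])
PY=yaw+np.pi
def W(l): return seat+Rp@np.array(l,float)
def L(w): return Rp.T@(np.array(w)-seat)
E
python3 - <<'E'
from h import *
from bench import imaging,bot,solve_ik
bot.movel([260,-220,290],max_speed=300)
print(bot.get_state()["t"])
bot.move_ptp(list(W([20,-60,120])),[np.pi,0,PY])
st=bot.get_state(); print(st["t"],st["tcp_pos"],st["contact_force"])
m=imaging.camera_model("wrist"); im=imaging.capture("wrist")
cv2.imwrite("pics/w1.png",im)
import json; json.dump({k:np.array(v).tolist() for k,v in m.items()},open("w1.json","w"))
E
python3 -c "
from h import *
crop('pics/w1.png','pics/w1b.png',0,0,512,384,1.5)"
```

```text
1.275
2.9833 [ 487.99280251 -135.00117568  193.90684054] [-0.49045757  0.0893556   0.443116  ]
```

View pics/w1b.png

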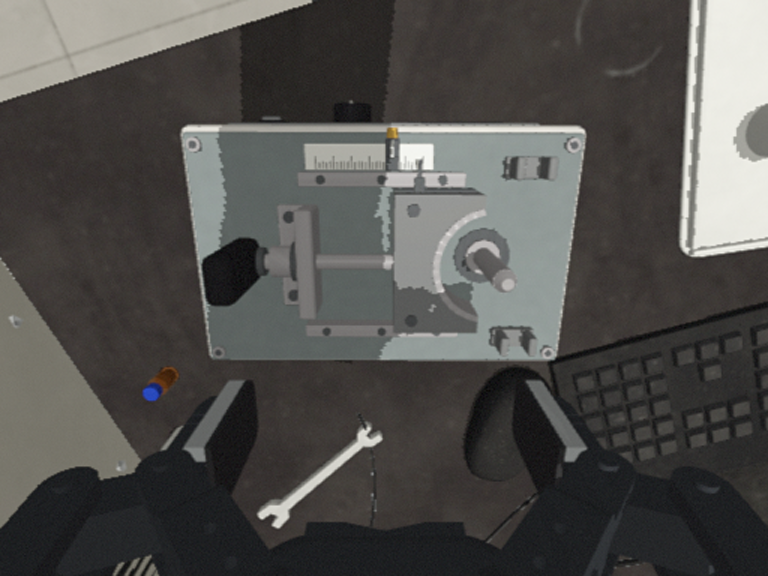

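The wrist view shows the shaft tip at about (337,188) in native pixels. The rider is at about (262,100) with an orange end, the pointer near (279,110), and the handle at about (154,181).

```bash
python3 -c "
from h import *
crop('pics/w1.png','pics/w1c.png',230,75,80,60,9)
crop('pics/w1.png','pics/w1d.png',285,130,80,70,9)
crop('pics/w1.png','pics/w1e.png',125,145,120,80,6)"
```

```text
(no output)
```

View pics/w1c.png

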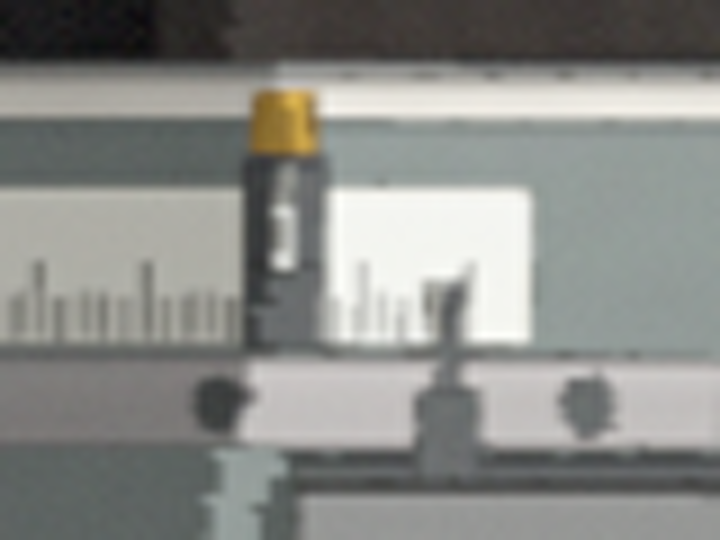

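View pics/w1d.png

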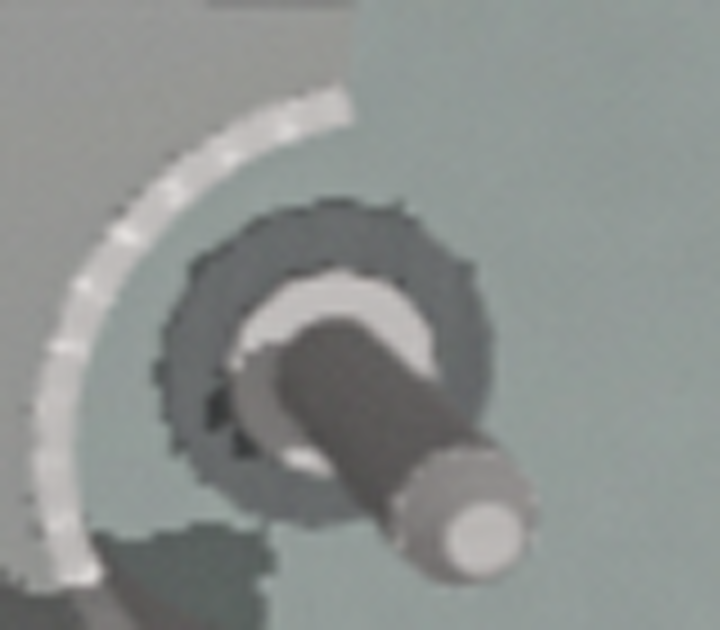

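View pics/w1e.png

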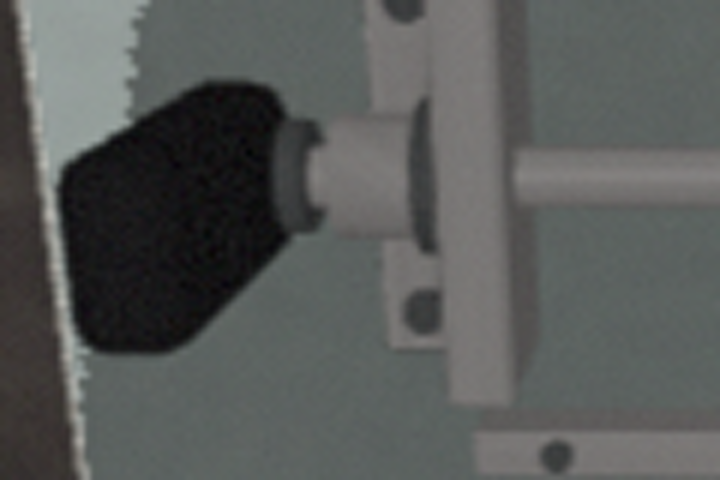

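```bash
python3 - <<'E'
from h import *
import json
from bench import imaging
m=json.load(open("w1.json"))
f=lambda x0,y0,x,y,s:(x0+(x+.5)/s-.5,y0+(y+.5)/s-.5)
tip=f(285,130,484,538,9); 
tp=at(m,*tip,132);print("tip",tp,L(tp))
sh=f(285,130,337,370,9); q=at(m,*sh,74); print("shoulder inner",q,L(q)); 
sh=f(285,130,325,362,9); q=at(m,*sh,70.5); print("outer ring",q,L(q))
for z in (70,74,78,82):
  a=L(at(m,*f(230,75,284,270,9),z)); b=L(at(m,*f(230,75,455,285,9),z)); print(z,a,b,b[1]-a[1], L(at(m,*f(230,75,322,250,9),z))[1]-L(at(m,*f(230,75,247,250,9),z))[1])
# deck corners
C=[at(m,u/1.5,v/1.5,70) for u,v in [(183,127),(585,127),(557,359),(209,359)]]
print(np.round([L(c) for c in C],1))
# handle: top 4 corners
t=imaging.camera_model("top")
print("post top pts",[L(at(m,*f(125,145,x,y,6),134)).round(1) for x,y in [(65,180),(75,330),(180,350)]], "top cam", L(at(t,280+612/6,170+342/6,134)))
print(W([0,-140,0]))
E
```

```text
tip [485.46478735 -73.86586508 132.        ] [ 1.50727611 -2.24936424 58.        ]
shoulder inner [485.28574743 -73.39475656  74.        ] [ 1.21098009 -1.84167908  0.        ]
outer ring [485.13632674 -73.85903378  70.5       ] [ 1.18851512 -2.32889074 -3.5       ]
70 [-55.80096147 -57.01922974  -4.        ] [-54.41826924 -40.71287262  -4.        ] 16.30635711099042 7.12207284656445
74 [-55.85669011 -57.07857633   0.        ] [-54.49475277 -41.01698567   0.        ] 16.061590657286672 7.0151670243867414
78 [-55.91241875 -57.13792293   4.        ] [-54.5712363  -41.32109872   4.        ] 15.816824203582911 6.908261202209054
82 [-55.96814739 -57.19726952   8.        ] [-54.64771983 -41.62521177   8.        ] 15.572057749879171 6.801355380031367
[[ -71.9 -174.    -4. ]
 [ -71.6   51.1   -4. ]
 [  71.7   52.6   -4. ]
 [  71.5 -177.2   -4. ]]
post top pts [array([ -10. , -145.8,   60. ]), array([   8.5, -147. ,   60. ]), array([  11. , -134.6,   60. ])] top cam [  -1.99280522 -137.51781071   60.        ]
[ 447.89351499 -206.40230923   74.        ]
```

```bash
python3 - <<'E'
from h import *
from bench import imaging,bot,solve_ik
import json
def shot(n):
    m=imaging.camera_model("wrist"); cv2.imwrite(f"pics/{n}.png",imaging.capture("wrist"))
    json.dump({k:np.array(v).tolist() for k,v in m.items()},open(n+".json","w")); return m
bot.move_ptp(list(W([0,-45,120])),[np.pi,0,PY-np.pi/2]); bot.dwell(.15)
m=shot("w2"); print(bot.get_state()["t"], proj(m,W([0,0,58])))
bot.move_ptp([450,165,185],[np.pi,0,1.64]); bot.dwell(.15)
m=shot("w3"); print(bot.get_state()["t"], proj(m,[450.5,217,56]))
E
python3 -c "
from h import *
crop('pics/w2.png','pics/w2b.png',200,120,110,110,6)
crop('pics/w3.png','pics/w3b.png',0,0,512,384,1.5)"
```

```text
4.65 [255.37715549 152.19936943]
5.9333 [259.67931604 130.63757973]
```

View pics/w2b.png

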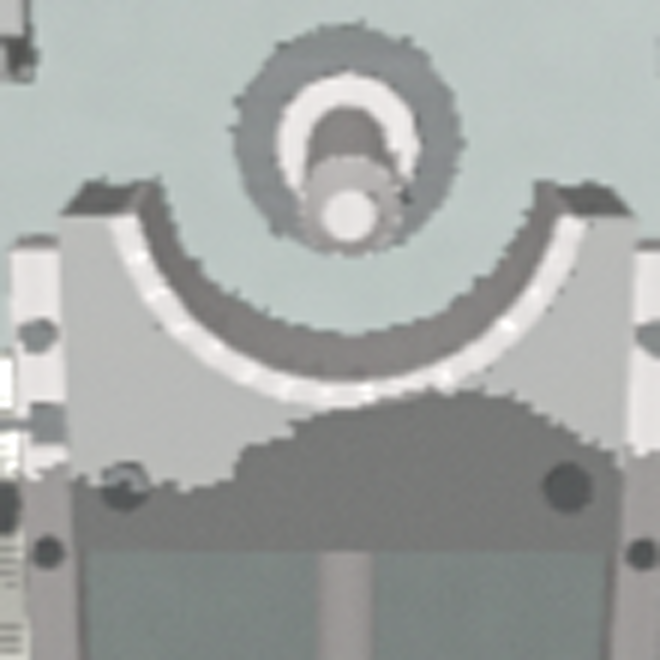

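View pics/w3b.png

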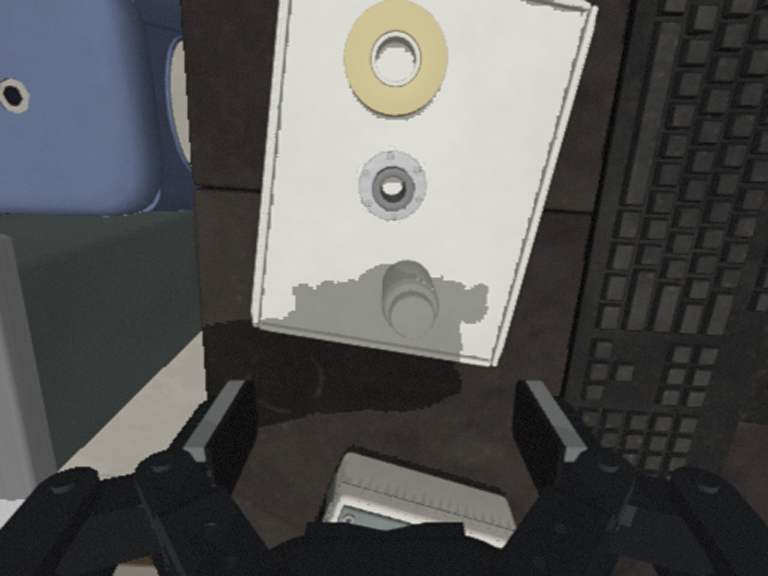

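```bash
python3 -c "
from h import *
crop('pics/w3.png','pics/w3c.png',230,90,60,60,10)"
python3 - <<'E'
from h import *
import json
m1=json.load(open("w1.json"));m2=json.load(open("w2.json"))
f=lambda x0,y0,x,y,s:(x0+(x+.5)/s-.5,y0+(y+.5)/s-.5)
e1=at(m1,*f(285,130,484,538,9),132); e2=at(m2,*f(200,120,350,215,6),132)
g2=at(m2,*f(200,120,348,142,6),74); g1=at(m1,*f(285,130,337,370,9),74)
print(e1,e2,g1,g2)
for a,b in ((e1,e2),(g1,g2)):
    def R2(p): return np.array([[np.cos(p),-np.sin(p)],[np.sin(p),np.cos(p)]])
    A=np.block([[np.eye(2),R2(PY)],[np.eye(2),R2(PY-np.pi/2)]])
    print("shaft, toolbias",np.linalg.solve(A,np.r_[a[:2],b[:2]]))
E
```

```text
[485.46478735 -73.86586508 132.        ] [485.71153485 -73.9171222  132.        ] [485.28574743 -73.39475656  74.        ] [485.9008723  -73.55461295  74.        ]
shaft, toolbias [ 4.85562533e+02 -7.40148674e+01  1.33392514e-01 -1.18161960e-01]
shaft, toolbias [ 4.85513382e+02 -7.37822472e+01  3.21266641e-01 -3.14251610e-01]
```

View pics/w3c.png

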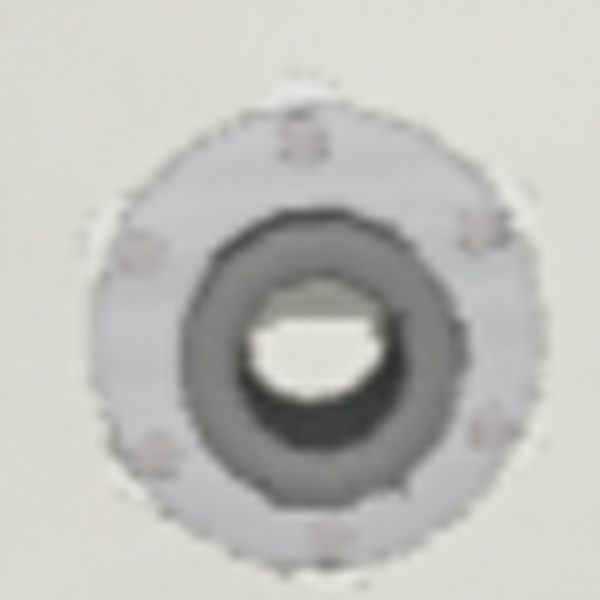

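```bash
sed -i 's/484.6,-71.3,74/485.5,-73.9,74/' h.py; python3 - <<'E'
from h import *
from bench import bot,imaging
import json
m=json.load(open("w3.json"))
f=lambda x0,y0,x,y,s:(x0+(x+.5)/s-.5,y0+(y+.5)/s-.5)
a=at(m,*f(230,90,324,358,10),56); b=at(m,*f(230,90,320,338,10),30); print(a,b)
c=(a+b)/2
bot.move_ptp([c[0],c[1],75],[np.pi,0,1.64])
r=bot.movel([c[0],c[1],32.5],max_speed=60,threshold=6)
st=bot.get_state(); print(r,st["t"],st["tcp_pos"],st["contact_force"])
if not r:
    bot.grip(0.0,60); bot.dwell(.1); st=bot.get_state(); print(st["t"],st["opening"],st["contact_force"],st["tcp_pos"])
cv2.imwrite("pics/w4.png",imaging.capture("wrist")); cv2.imwrite("pics/s4.png",imaging.capture("scene"))
crop("pics/w4.png","pics/w4b.png",130,200,250,184,3)
crop("pics/s4.png","pics/s4b.png",180,180,150,140,4)
E
```

```text
[452.19306001 221.74499975  56.        ] [452.31746924 221.58399709  30.        ]
False 7.3583 [452.35950833 221.72841744  32.5127044 ] [ 0.05826833 -0.28146041 -0.74668527]
8.05 0.27436899141819027 [-1.23254245  0.58111862  5.58608462] [452.50103223 221.77781001  32.8455341 ]
```

View pics/w4b.png

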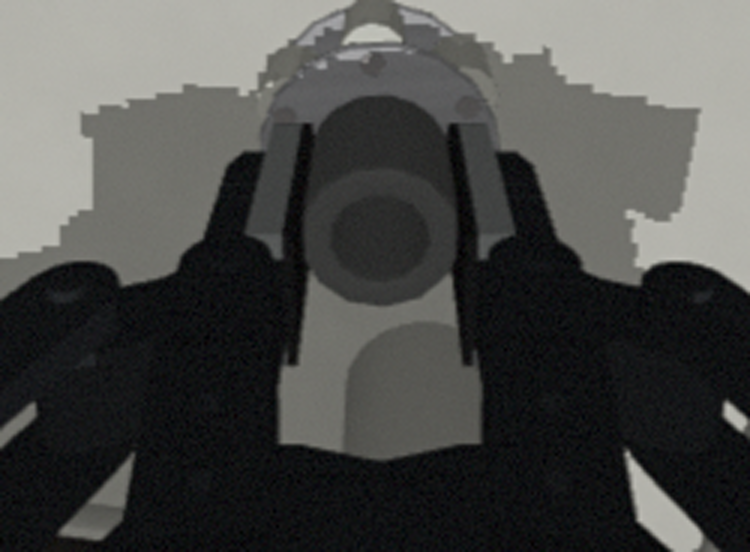

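View pics/s4b.png

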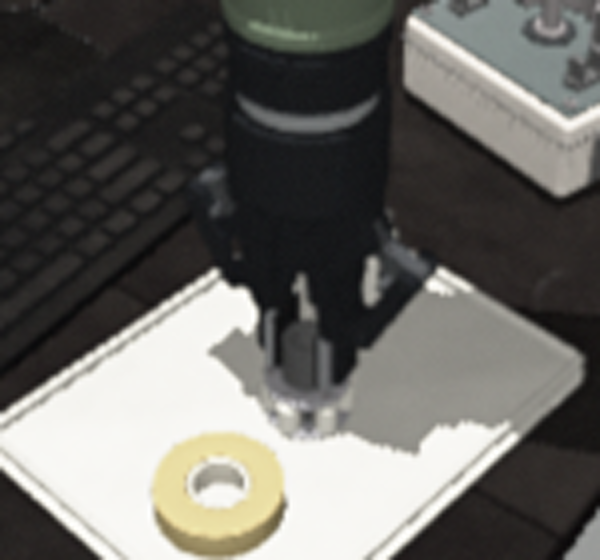

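```bash
python3 - <<'E'
from h import *
from bench import bot,imaging
st=bot.get_state(); p=st["tcp_pos"]
bot.movel([p[0],p[1],200],max_speed=150)
st=bot.get_state(); print(st["t"],st["contact_force"],st["opening"])
P=W([0,0,126]); bot.movel(list(P),rot=[np.pi,0,PY],max_speed=200); bot.dwell(.2)
st=bot.get_state(); print(st["t"],st["tcp_pos"],st["contact_force"],st["opening"])
cv2.imwrite("pics/w5.png",imaging.capture("wrist")); cv2.imwrite("pics/s5.png",imaging.capture("scene")); cv2.imwrite("pics/t5.png",imaging.capture("top"))
crop("pics/s5.png","pics/s5b.png",270,90,120,110,5)
crop("pics/w5.png","pics/w5b.png",0,0,512,384,1.5)
E
```

```text
9.4167 [-0.35379146 -0.1351412  -1.02414659] 0.27729675721345975
11.2583 [485.43806581 -73.41729718 200.01088649] [ 0.12426381  0.23819038 -1.43359199] 0.27794057973526376
```

View pics/s5b.png

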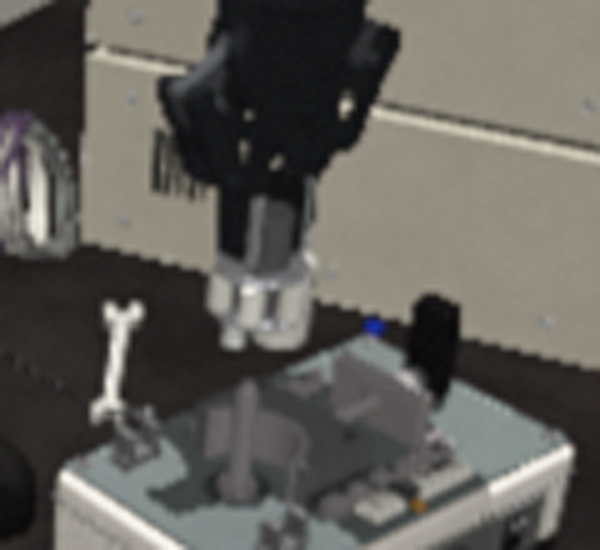

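View pics/w5b.png

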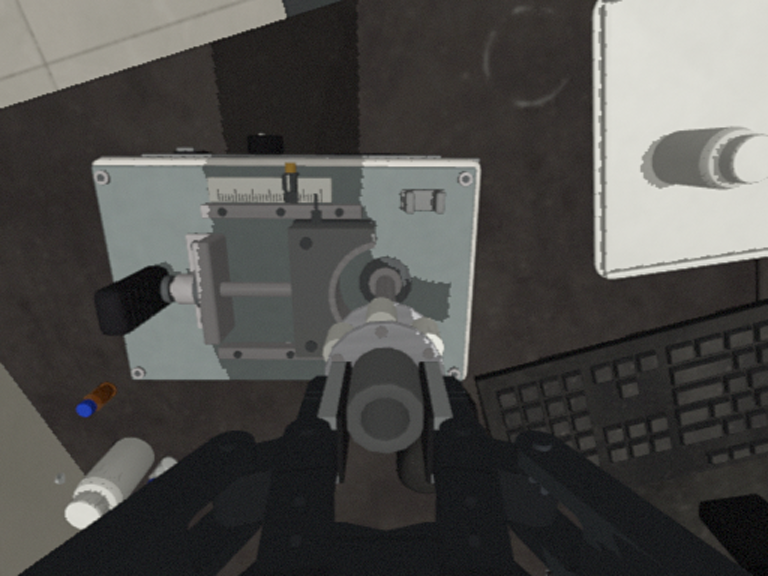

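The head is held upright and lined up above the shaft. In the scene crop the head is at about (258,300) and the shaft tip at (245,390).

```bash
python3 - <<'E'
from h import *
from bench import bot,imaging
bot.movel(list(W([0,0,92])),max_speed=100)
for z in (78,64,50,38):
    r=bot.movel(list(W([0,0,z])),max_speed=40,threshold=5)
    st=bot.get_state(); print(z,r,round(st["t"],2),L(st["tcp_pos"]).round(2),st["contact_force"].round(2) if hasattr(st["contact_force"],'round') else st["contact_force"])
    if r: break
cv2.imwrite("pics/s6.png",imaging.capture("scene"))
crop("pics/s6.png","pics/s6b.png",270,90,120,110,5)
E
```

```text
78 False 12.4 [-1.800e-01 -1.000e-02  7.783e+01] [ 0.19 -0.27 -1.94]
64 False 12.9 [-2.400e-01  3.000e-02  6.372e+01] [ 0.03  0.34 -0.92]
50 False 13.4 [-2.400e-01  2.000e-02  4.971e+01] [ 0.02 -0.73 -0.9 ]
38 False 13.85 [-0.29 -0.   37.69] [ 0.23  0.47 -0.95]
```

View pics/s6b.png

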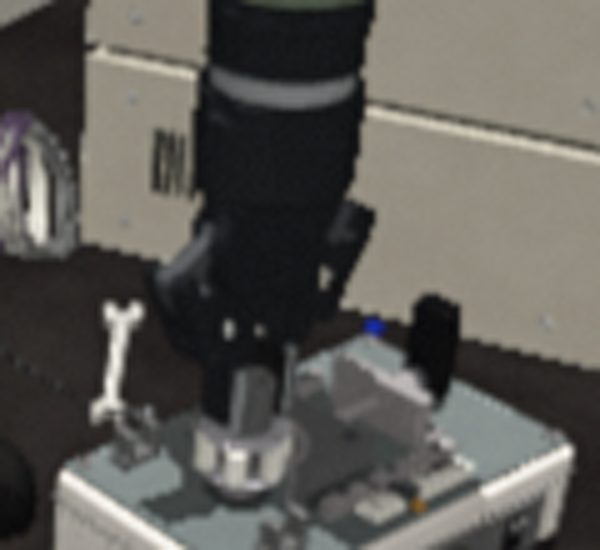

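The head is on the shaft with no side load. Now the last few millimetres, down to contact.

```bash
python3 - <<'E'
from h import *
from bench import bot,imaging
p=lambda tag:(lambda st:print(tag,round(st["t"],2),L(st["tcp_pos"]).round(2),np.round(st["contact_force"],2),round(st["opening"],3)))(bot.get_state())
r=bot.movel(list(W([0,0,24])),max_speed=20,threshold=4); p(r)
bot.dwell(.2); p("settled")
cv2.imwrite("pics/s7.png",imaging.capture("scene")); cv2.imwrite("pics/w7.png",imaging.capture("wrist"))
crop("pics/s7.png","pics/s7b.png",270,90,120,110,5)
crop("pics/w7.png","pics/w7b.png",130,150,250,200,3)
E
```

```text
True 14.41 [ 0.12 -0.03 28.82] [0.29 0.27 3.32] 0.28
settled 14.61 [ 1.200e-01 -2.000e-02  2.878e+01] [-0.19 -0.47  4.42] 0.28
```

View pics/s7b.png

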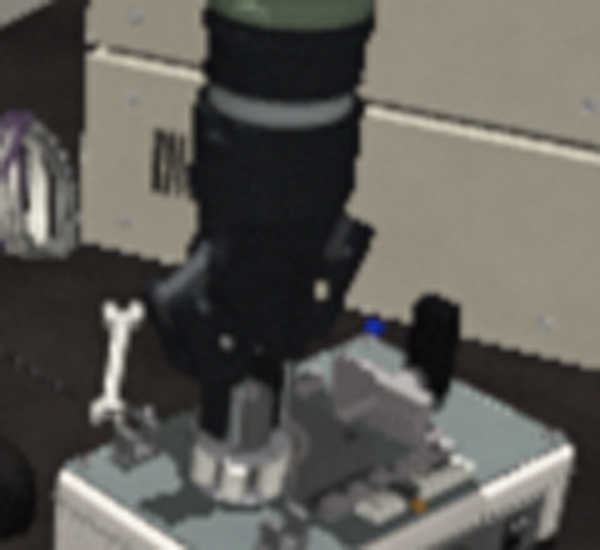

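View pics/w7b.png

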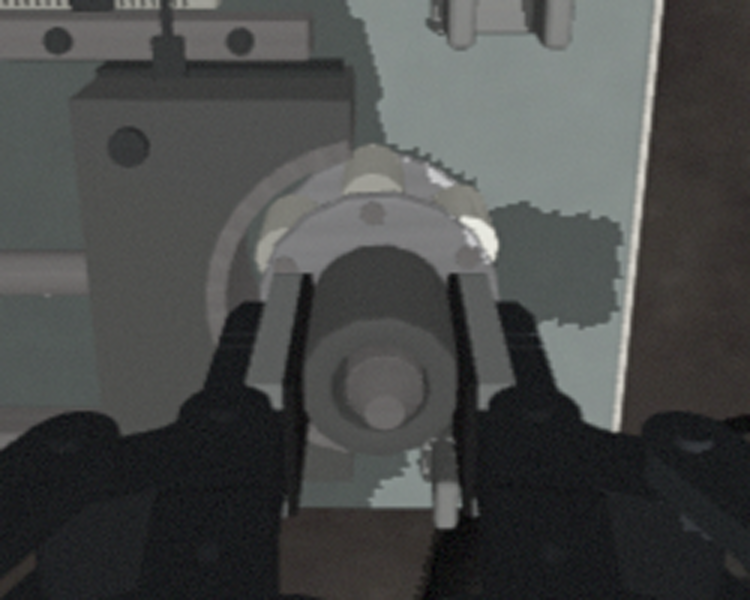

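Contact came 28.8 mm above the seat, as expected for a seated head, and the shaft tip shows through the hub. Releasing now.

```bash
python3 - <<'E'
from h import *
from bench import bot,imaging
import json
p=lambda tag:(lambda st:print(tag,round(st["t"],2),L(st["tcp_pos"]).round(2),np.round(st["contact_force"],2),round(st["opening"],3)))(bot.get_state())
bot.grip(0.6); p("open")
q=L(bot.get_state()["tcp_pos"])
bot.movel(list(W([0,0,105])),max_speed=120); p("up")
bot.movel(list(W([20,-120,125])),max_speed=200);bot.dwell(.2); p("view")
m=imaging.camera_model("wrist"); cv2.imwrite("pics/w8.png",imaging.capture("wrist")); cv2.imwrite("pics/s8.png",imaging.capture("scene"))
json.dump({k:np.array(v).tolist() for k,v in m.items()},open("w8.json","w"))
crop("pics/s8.png","pics/s8b.png",270,90,120,110,5)
crop("pics/w8.png","pics/w8b.png",0,0,512,384,1.5)
E
```

```text
open 15.09 [-0.92  0.03 27.98] [-0.03  0.01 -0.22] 0.6
up 15.88 [ -0.47   0.   104.44] [-0.44 -0.23 -0.31] 0.6
view 16.85 [  19.62 -118.85  124.75] [-0.6   0.17  0.31] 0.603
```

View pics/s8b.png

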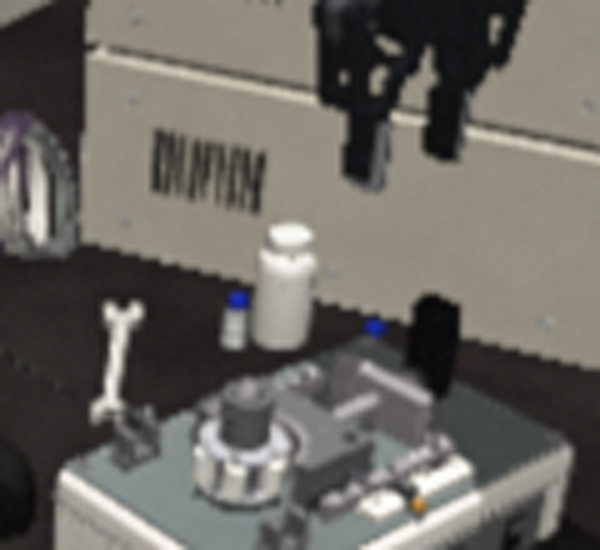

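View pics/w8b.png

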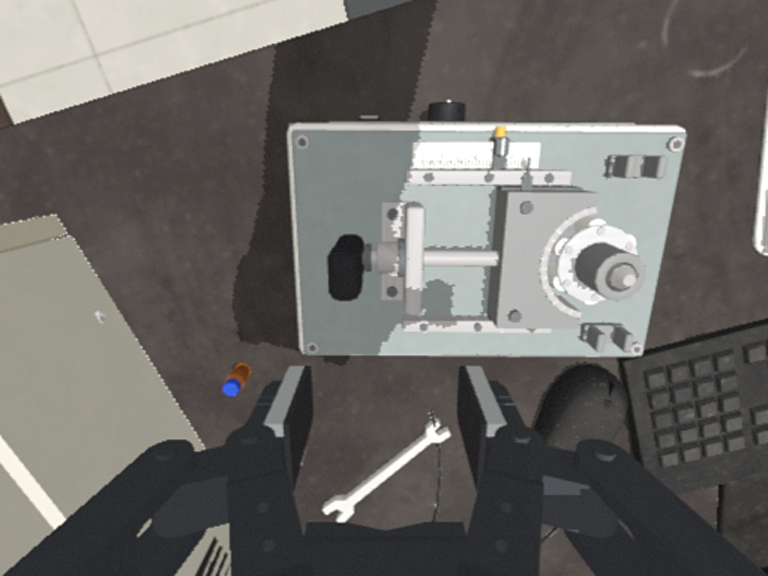

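```bash
python3 -c "
from h import *
crop('pics/w8.png','pics/w8c.png',205,140,90,70,8)
crop('pics/w8.png','pics/w8d.png',300,75,80,60,9)
crop('pics/s8.png','pics/s8c.png',340,140,40,40,12)"
```

```text
(no output)
```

View pics/w8c.png

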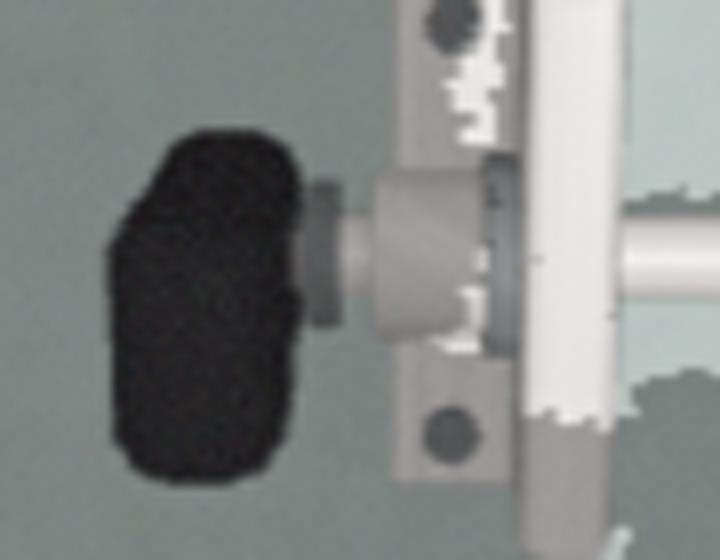

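View pics/w8d.png

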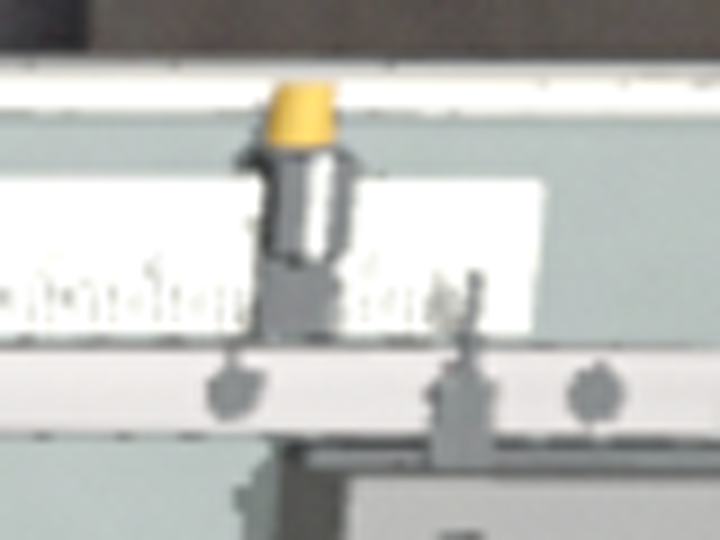

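View pics/s8c.png

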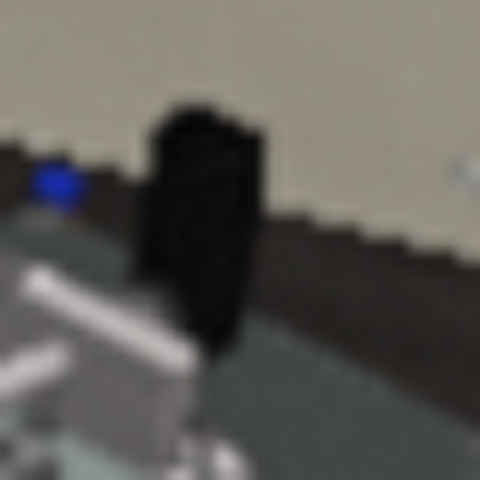

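```bash
python3 - <<'E'
from h import *
import json
m1=json.load(open("w1.json"));m8=json.load(open("w8.json"))
f=lambda x0,y0,x,y,s:(x0+(x+.5)/s-.5,y0+(y+.5)/s-.5)
r=L(tri([(m1,*f(230,75,284,270,9)),(m8,*f(300,75,313,258,9))]))
p=L(tri([(m1,*f(230,75,455,285,9)),(m8,*f(300,75,475,275,9))]))
print("rider",r,"ptr",p,p[1]-r[1])
for m,a,b in ((m1,f(230,75,284,270,9),f(230,75,455,285,9)),(m8,f(300,75,313,258,9),f(300,75,475,275,9))):
  for zr,zp in ((5,5),(8,8),(10,6),(8,5)): print(zr,zp,L(at(m,*a,74+zr))[1], L(at(m,*b,74+zp))[1])
print("handle",L(at(m8,*f(205,140,203,336,8),134)))
t=L(tri([(m1,*f(285,130,484,538,9))]+[(m8,*f(300,75,475,275,9))])) if 0 else 0
E
```

```text
rider [-57.60415333 -54.9471662    9.42648462] ptr [-56.18623776 -39.32032117   7.58281732] 15.626845034575744
5 5 -54.87968695081161 -39.12405436065462
8 8 -54.92419689764606 -39.35213914776689
10 6 -54.9538701955357 -39.20008262302539
8 5 -54.92419689764606 -39.12405436065462
5 5 -53.84092500317161 -38.52279889274031
8 8 -54.59204167600058 -39.44900119907532
10 6 -55.092786124553214 -38.831532994851976
8 5 -54.59204167600058 -38.52279889274031
handle [  -3.96599166 -138.50334116   60.        ]
```

```bash
python3 - <<'E'
from h import *
from bench import bot,imaging
import json
p=lambda tag:(lambda st:print(tag,round(st["t"],2),L(st["tcp_pos"]).round(2),(Rp.T@np.array(st["contact_force"])).round(2),round(st["opening"],3)))(bot.get_state())
bot.movel(list(W([-1.5,-139.5,85])),max_speed=120)
r=bot.movel(list(W([-1.5,-139.5,32])),max_speed=60,threshold=6); p(r)
cv2.imwrite("pics/s9.png",imaging.capture("scene"))
if not r:
    bot.grip(0.0,60); bot.dwell(.2); p("grip")
m=imaging.camera_model("wrist"); cv2.imwrite("pics/w9.png",imaging.capture("wrist"))
json.dump({k:np.array(v).tolist() for k,v in m.items()},open("w9.json","w"))
crop("pics/s9.png","pics/s9b.png",300,90,100,110,5)
crop("pics/w9.png","pics/w9b.png",0,0,512,384,1.5)
E
```

```text
False 18.54 [  -1.17 -139.61   32.29] [-0.88 -1.1   0.39] 0.6
grip 19.2 [  -1.32 -139.36   32.41] [-0.37  1.97  5.61] 0.176
```

View pics/s9b.png

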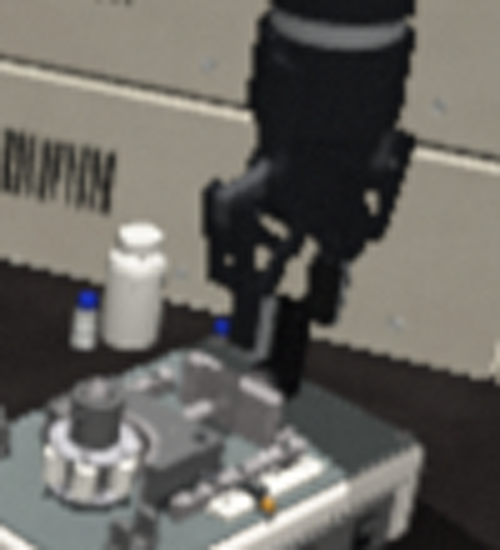

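View pics/w9b.png

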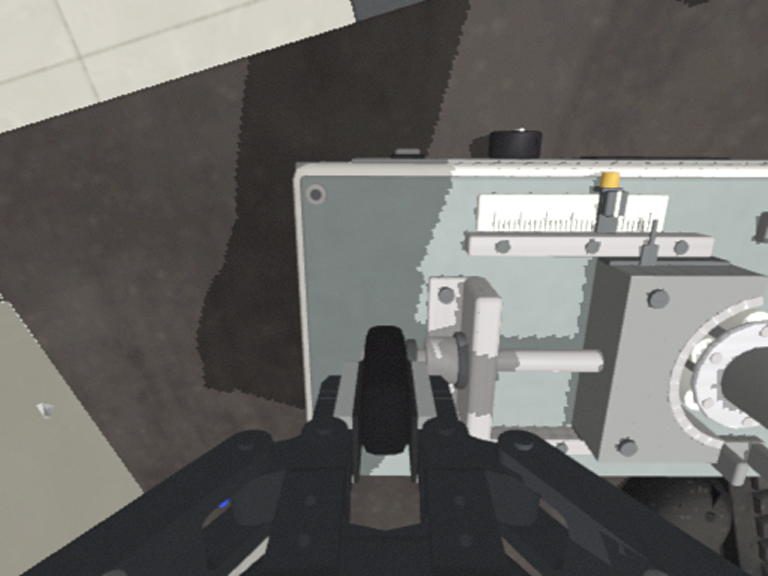

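The handle is gripped, and the pointer (about 435,155 native) and rider (about 408,137) stay in view. Pulling now.

```bash
python3 - <<'E'
from h import *
from bench import bot,imaging
import json
p=lambda tag:(lambda st:print(tag,round(st["t"],2),L(st["tcp_pos"]).round(2),(Rp.T@np.array(st["contact_force"])).round(2),round(st["opening"],3)))(bot.get_state())
q=L(bot.get_state()["tcp_pos"])
bot.movel(list(W([q[0],-139.5-15.6,32.2])),max_speed=15); bot.dwell(.5); p("pull")
m=imaging.camera_model("wrist"); cv2.imwrite("pics/w10.png",imaging.capture("wrist"))
json.dump({k:np.array(v).tolist() for k,v in m.items()},open("w10.json","w"))
print("pointer pred",proj(m,W([-56.2,-54.9,7.6])))
crop("pics/w10.png","pics/w10b.png",380,110,80,60,9)
crop("pics/w9.png","pics/w9c.png",380,110,80,60,9)
E
```

```text
pull 20.94 [  -1.36 -152.91   32.41] [-0.63  7.83  5.81] 0.18
pointer pred [431.34254289 146.37322974]
```

View pics/w10b.png

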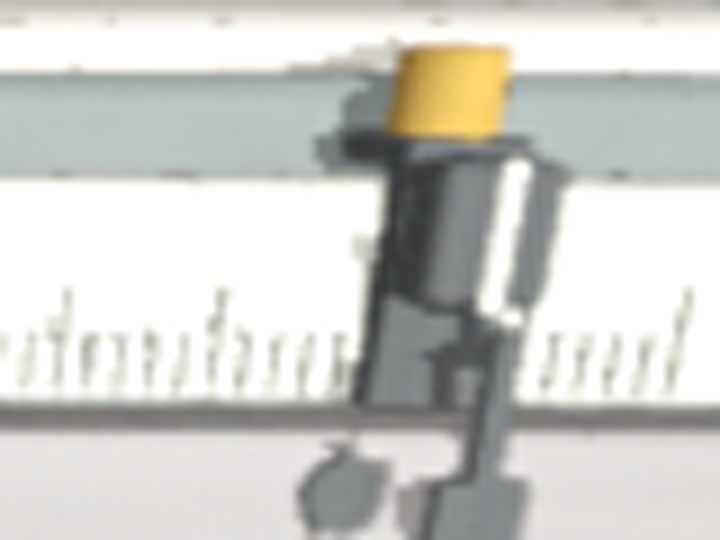

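View pics/w9c.png

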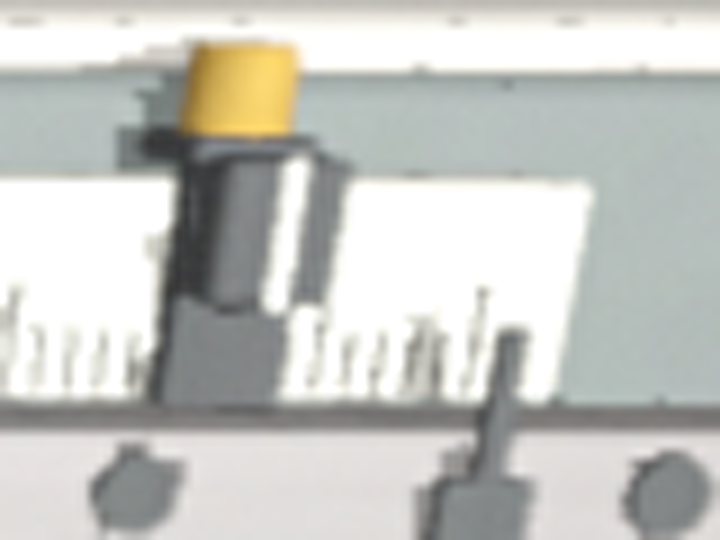

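```bash
python3 - <<'E'
from h import *
from bench import bot,imaging
import json
p=lambda tag:(lambda st:print(tag,round(st["t"],2),L(st["tcp_pos"]).round(2),(Rp.T@np.array(st["contact_force"])).round(2),round(st["opening"],3)))(bot.get_state())
J=lambda n:json.load(open(n+".json"))
f=lambda x0,y0,x,y,s=9:(x0+(x+.5)/s-.5,y0+(y+.5)/s-.5)
ms=[J("w1"),J("w8"),J("w9"),J("w10")]
R=[f(230,75,284,270),f(300,75,313,258),f(380,110,275,310),f(380,110,493,317)]
P=[f(230,75,455,285),f(300,75,475,275),f(380,110,512,332)]
r=tri([(m,*u) for m,u in zip(ms,R)]);pp=tri([(m,*u) for m,u in zip(ms,P)])
print("rider",L(r),"ptr",L(pp),L(pp)[1]-L(r)[1])
print([ (proj(m,r)-u).round(2) for m,u in zip(ms,R)],[ (proj(m,pp)-u).round(2) for m,u in zip(ms,P)])
print("ptr now",L(at(ms[3],*f(380,110,511,332),pp[2])))
q=L(bot.get_state()["tcp_pos"])
bot.movel(list(W([-1.36,-157.3,32.2])),max_speed=6); bot.dwell(.5); p("pull")
m=imaging.camera_model("wrist"); cv2.imwrite("pics/w11.png",imaging.capture("wrist"))
json.dump({k:np.array(v).tolist() for k,v in m.items()},open("w11.json","w"))
crop("pics/w11.png","pics/w11b.png",380,110,80,60,9)
E
```

```text
rider [-57.61113871 -55.02307591  10.14484768] ptr [-56.20464583 -39.48255209   8.63326188] 15.54052382094509
[array([-0.08, -0.08]), array([0.12, 0.08]), array([0.06, 0.28]), array([-0.15, -0.29])] [array([-0.1 ,  0.01]), array([ 0.2 , -0.01]), array([-0.16, -0.  ])]
ptr now [-56.31419361 -52.70623482   8.63326188]
pull 22.01 [  -1.36 -154.94   32.42] [-0.38  8.65  4.97] 0.176
```

View pics/w11b.png

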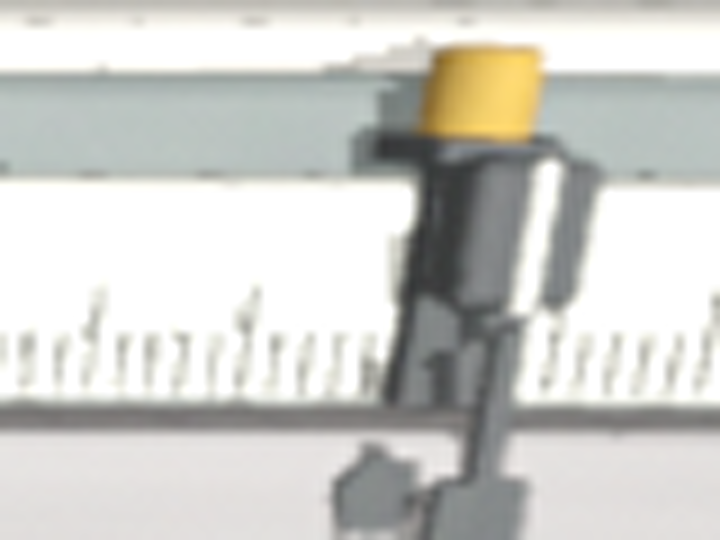

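```bash
python3 - <<'E'
from h import *
import json
m=json.load(open("w11.json"));f=lambda x0,y0,x,y,s=9:(x0+(x+.5)/s-.5,y0+(y+.5)/s-.5)
print("rider",L(at(m,*f(380,110,525,316),84.14)))
for xy in ((508,332),(500,380),(490,440)): print("ptr",xy,L(at(m,*f(380,110,*xy),82.63)))
m9=json.load(open("w9.json"));
for xy in ((512,332),(503,380),(492,440)): print("rest",xy,L(at(m9,*f(380,110,*xy),82.63)))
print(proj(m,W([-56.2,-55.02,8.63])), f(380,110,508,332))
E
python3 -c "
from h import *
crop('pics/w11.png','pics/w11c.png',415,125,40,40,15)"
```

```text
rider [-57.52886178 -54.96485463  10.14      ]
ptr (508, 332) [-56.32564126 -54.90672546   8.63      ]
ptr (500, 380) [-53.33535061 -54.83870733   8.63      ]
ptr (490, 440) [-49.5500236  -54.75260503   8.63      ]
rest (512, 332) [-56.20170262 -39.39066976   8.63      ]
rest (503, 380) [-53.21946234 -39.38764234   8.63      ]
rest (492, 440) [-49.44435204 -39.36811361   8.63      ]
[435.75555083 146.66955478] (436.0, 146.44444444444446)
```

View pics/w11c.png

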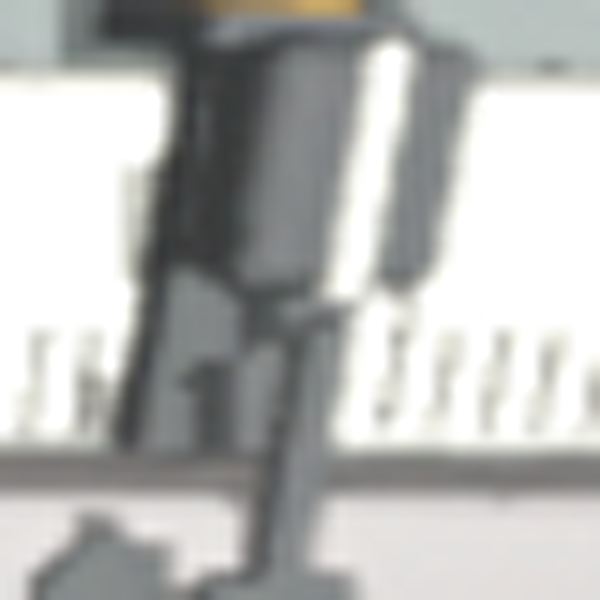

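The pointer lies within about 0.1–0.2 mm of the mark. I'll check that it holds still, then hand in.

```bash
python3 - <<'E'
from h import *
from bench import bot,imaging
bot.dwell(1.0)
st=bot.get_state(); print(st["t"],L(st["tcp_pos"]).round(2),st["opening"])
w=imaging.capture("wrist"); a=cv2.imread("pics/w11.png")
print(np.abs(w[110:170,380:460].astype(int)-a[110:170,380:460]).mean())
cv2.imwrite("pics/w12.png",w); cv2.imwrite("pics/s12.png",imaging.capture("scene")); crop("pics/s12.png","pics/s12b.png",180,90,220,230,2.6)
E
```

```text
23.0583 [  -1.36 -154.95   32.43] 0.1793735154580177
0.5546527777777778
```

View pics/s12b.png

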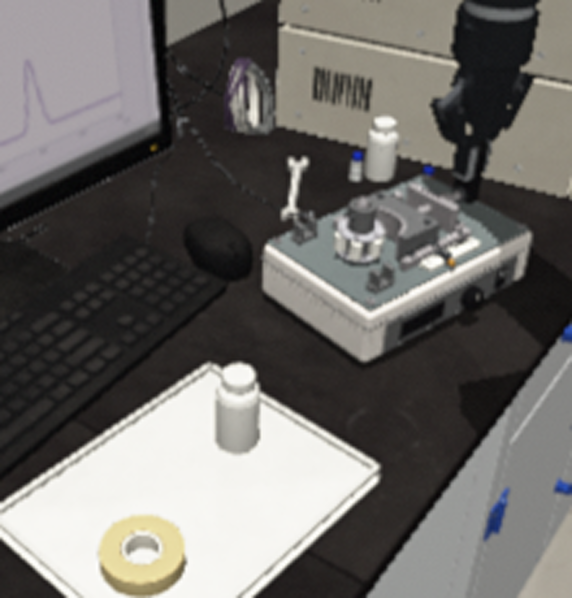

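The head is seated, the bed is held away from it, and the bottle, tape and mouse haven't moved.

```bash
python3 -c "
from bench import bot
bot.sign_off(); print(bot.get_state()['t'])"
```

```text
the job is handed in; nothing more can be done
the job is handed in; nothing more can be done
```

The roller head is on the drive shaft and released. The bed is pulled out and still held by its handle at the rider, and I handed the job in at about 23 s of the 53 s allowed.

- **Roller head:** I gripped it by the hub and lowered it slowly. It met the shoulder at the expected height (28.8 mm, predicted 28.5–28.8 mm) with no noticeable side force. After release, the pictures showed it sitting level.
- **Bed:** My last measurement put the pointer about 0.05–0.2 mm short of the rider's middle line, with the bed pulled out about 15.5 mm. After holding for another second, neither the gripper position nor the picture had changed.
- **Other things:** The bottle, tape and mouse were where they started.

**Checks that disagreed:**
- The first shaft position from the top and scene cameras was about 2.5 mm off the wrist camera's. Two wrist views agreed with each other, so I used those.
- The first pull fell about 2 mm short because the arm gave under the spring. I corrected it with a second pull.

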